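# Hold the right sample pot over the code reader

## Task

Of the three look-alike sample pots standing on the white tray, pick out the one whose base is as wide as the reader's round glass window (the middle size) and carry it upright over the tube rack to the code reader on the other side. Finish while still holding it there, upright and still, centred over the window with its base about a centimetre above the glass; neither the pot nor the gripper may touch the reader at any time. Leave the other two pots and the tube rack standing as they are.

Things in the scene. Friction and masses are not known exactly. Their poses are not given: they have to be found in the camera images.
- pot_medium: The pot to use: round white sample pot with an orange screw cap of the same width, 36 mm diameter, 75 mm tall (cap is the top 20 mm), rigid, about 50 to 100 g. Origin: centre of its underside; z up through the cap.
- pot_small: Look-alike pot, 26 mm diameter, 75 mm tall, same materials. Origin: centre of its underside. Leave it.
- pot_large: Look-alike pot, 46 mm diameter, 75 mm tall, same materials. Origin: centre of its underside. Leave it.
- tray: Fixed shallow white tray, 120 mm (its x) by 250 mm (its y), rim 15 mm high, floor 4 mm thick; the three pots stand on it in a row along its y, in any order, about 80 mm apart, so grasping with the fingers closing along the tray's x leaves them free. It is on one side of the tube rack, the reader on the other; which is left and which is right varies. Origin: centre of its underside.
- reader: Fixed code reader: low grey box 120 by 120 mm with a black top and a round glass window standing 1 mm proud in the middle; 61 mm high overall, nothing on it stands higher. Origin: centre of its underside.
- reader_window (a point): Centre of the upper face of the reader's round glass window, 36 mm diameter, 61 mm above the table; z points up.
- rack: White tube rack full of capped tubes, standing loose on the table between tray and reader; 260 mm long (its x, roughly away from the robot) by 75 mm wide (its y), caps' tops 115 mm above the table, 0.9 kg. Origin: centre of its underside.
Not all that is in view belongs to the job. There is more than one size of the reader; the job needs the larger.

How it is judged (in metres and radians):
On the way, in this order (a step that is already met when the one before it is completed fails the run):
1. the middle-size pot is lifted off the tray in the gripper (height (world z) of pot_medium above 0.04 m and contact force between pot_medium and the fingers above 1 N), for 0.1 s.
2. the pot, in the gripper, passes over the tube rack (height (world z) of pot_medium above 0.115 m and contact force between pot_medium and the fingers above 1 N and y of pot_medium in the frame of rack between -0.04 and 0.04 m and x of pot_medium in the frame of rack between -0.15 and 0.15 m).
At the end, for the whole second after the job is handed in: The 36 mm pot is held by the fingers alone, still, upright within 7 degrees, its base within 8 mm of the window centre sideways and 4 to 20 mm above the glass; the reader is untouched; the other pots (moved under 25 mm) and the rack (under 20 mm) still stand (contact force between pot_medium and the fingers above 1 N and horizontal distance between pot_medium and reader_window below 0.008 m and z of pot_medium in the frame of reader_window between 0.004 and 0.02 m and angle between pot_medium's own z axis and vertical below 0.12 rad and linear speed of pot_medium below 0.02 m/s and contact force between each of pot_medium, the arm, the fingers and reader below 0.05 N and contact force between pot_medium and rack below 0.05 N and contact force between pot_medium and pot_small below 0.05 N and contact force between pot_medium and pot_large below 0.05 N and distance of rack from where it was at the start of the episode below 0.02 m and distance of each of pot_small, pot_large from where it was at the start of the episode below 0.025 m and angle between rack's own z axis and vertical below 0.2 rad and angle between each of pot_small, pot_large's own z axis and vertical below 0.3 rad); the arm keeps its last pose, push and grip.
It fails at once if the reader is touched by the pot or the robot (over 1 N) (contact force between any of pot_medium, the arm, the fingers and reader above 1 N).
It fails at once if the tube rack is pushed 20 mm or tipped (distance of rack from where it was at the start of the episode above 0.02 m or angle between rack's own z axis and vertical above 0.2 rad).
It fails at once if one of the other pots is moved 25 mm or tipped (distance of any of pot_small, pot_large from where it was at the start of the episode above 0.025 m or angle between any of pot_small, pot_large's own z axis and vertical above 0.3 rad).
It fails at once if the pot is tipped over (more than 0.5 rad) (angle between pot_medium's own z axis and vertical above 0.5 rad).
It also fails if it takes over 51 s, if anything falls off the work surface, if the arm or the gripper's body presses on something with over 40 N, if the wrist force passes 120 N, or if a joint passes its speed limit or range.

## Robot

A 6-joint arm with a two-finger parallel gripper is mounted at the origin on the work surface. World frame = base frame: x ahead of the robot, y to its left, z up, the work surface at z = 0. Lengths are in mm, angles in rad, forces in N, time in s.
With the tool pointing down it reaches from about 350 to 800 mm from the base axis. Payload 7.3 kg.
Tool frame: the origin (TCP) lies between the finger pads; the fingertips stand 8 mm ahead of it and the grasp point (between the pads) lies 11 mm behind it; z points along the fingers, y is the line along which they close (so a half turn about z gives the same grasp; the last joint's range is limited). The gripper opens to 85 mm and grips with 20 to 120 N. Pads are 22 mm wide; open, the fingers measure 114 mm over their backs; the gripper's body (76 mm by 85 mm) begins 54 mm behind the grasp point. The pads swing forward as they close: fully open they stand 13 mm farther back than shut.
Start: joints at [1.053, 0.342, 1.524, -0, 1.275, -0.146], TCP at [190.715, 489.154, 239.322] pointing down, gripper open.
Joint ranges: [-2.53, 2.53], [-0.77, 2.02], [0.04, 2.7], [-1, 4.14], [0.28, 2.66], [-3.11, 3.11]. Speed limits (rad/s): [2.57, 2.57, 3.14, 3.14, 3.14, 3.14].

## Interface

Orientations are given as a 3x3 rotation matrix whose columns are the frame's x, y, z axes.
In Python, from rig import manip gives the robot as it stands. The module is installed in compiled form; this text tells all that it offers.
- The arm moves only by the tool drive_tool, never from a script. Its argument "moves" is a list of rows, each a list of 3 entries, a list of its own where there are three numbers: the turn, a rotation vector about the tool's x, y, z in rad, then the shift along the tool's x, y, z in mm, then the finger opening in mm, from 0 to 85.4. A call has 1 to 12 rows; each row shifts and turns the commanded pose from where the row before left it, along the tool's axes as they then stand; what a row does not reach is not made up. A row lasts 1/12 s, in which the tool goes at most 41.7 mm and 7.16 degrees, less where a joint would pass 70% of its speed; a pose out of reach is approached as far as the arm can. A call with a gripper value outside its range is refused whole. The fingers move at their own pace and stop on an object; "force" is the grip in N (left out, the last holds). Time passes only in rows, so rows that do not move let the fingers close. It gives the time, the measured TCP pose, the force, the opening and the grip force at its end, in the units of the state.
- manip.observe(): the state, without advancing time (a new reading comes with each control period).
- manip.snapshot(name): name is "scene" or "side" or "wrist"; returns the picture (480x640x3 uint8, blue, green, red); there is no depth.
- manip.camera_model(name): a dict with "vertical_fov" (degrees; the focal length in pixels is half the picture's height over the tangent of half this angle, whatever the lens; pixels are square), "cx", "cy" (the principal point, pixels), "view" (4x4, takes a point from world to camera coordinates); the wrist camera has in their place "T_tool_cam" (4x4, takes a point from camera to tool coordinates, whose origin is the TCP and whose axes are the flange's). Camera axes: x right, y down, z forward; pixel columns grow to the right and rows downward; lengths in mm; the calibration is good to about 2 mm. A picture is of the moment at which its call begins: read the wrist's pose just before it. camera_model takes no time and is no camera call.
- manip.close_job(): hands the job in; it is judged then, once.
The state is a dict: "clock": time; "joints": joint angles; "qvel": joint speeds; "joint_efforts": joint torques, N m; "tool_pos": TCP position; "tcp_rot": TCP orientation; "ft_force": force on the tool from outside, world axes, zero at the start; "wrist_torque": the same for the moment, N m; "opening": finger opening in mm; "grip_force": force on a finger pad.
Only numpy, scipy, OpenCV 4.12 (cv2) and the standard library are available. Lean on these libraries where they do the work, as an engineer would, in place of code of your own. Each camera call takes 0.05 s, during which the arm holds its last target. There are 200 camera calls.

## Working session

There is one attempt and no reset: what is moved stays moved. The work goes in short steps, Python scripts to look and compute and a tool call to move; the robot and the scene stay as the last step left them, time stands still between calls to the robot, and variables do not carry over. Pictures are saved under pics/ and viewed, at most 10 in all, crops included, and the job is handed in when it is done.

Besides the shell and the picture viewer there is one more tool, called after "Call:" as name(argument=value, ...), one argument or row to a line, values as JSON. drive_tool: Moves the arm, as the interface text tells. Its arguments: {"type":"object","properties":{"moves":{"type":"array"},"force":{"type":"number"}},"required":["moves"]}

```bash
mkdir -p pics; python3 - <<'E'
from rig import manip
import cv2,numpy as np
np.set_printoptions(precision=4,suppress=True)
s=manip.observe();print(s['clock'],s['tool_pos'],s['tcp_rot'],s['opening'])
for n in ['scene','side','wrist']:
    cv2.imwrite(f'pics/{n}0.png',manip.snapshot(n)); print(n,manip.camera_model(n))
E
```

```text
0.0 [190.4915 488.8016 238.6322] [[-0.9317  0.3633 -0.0008]
 [ 0.3633  0.9317 -0.0013]
 [ 0.0002 -0.0015 -1.    ]] 85.6928444279139
scene {'vertical_fov': 48.15815733460988, 'cx': 320.2678348502821, 'cy': 235.2660367490002, 'view': array([[   0.6038,    0.7968,    0.0253, -350.0753],
       [   0.4754,   -0.3344,   -0.8137, -190.2227],
       [  -0.6399,    0.5033,   -0.5807, 1438.2166],
       [   0.    ,    0.    ,    0.    ,    1.    ]])}
side {'vertical_fov': 52.39024464726811, 'cx': 318.8566291896956, 'cy': 241.09106925129367, 'view': array([[   0.7455,   -0.6665,    0.0089, -360.0204],
       [  -0.4666,   -0.5313,   -0.7071,  323.9636],
       [   0.476 ,    0.523 ,   -0.7071,  801.9292],
       [   0.    ,    0.    ,    0.    ,    1.    ]])}
wrist {'vertical_fov': 65.20254270882012, 'cx': 313.0601231459917, 'cy': 238.04938904311206, 'T_tool_cam': array([[   0.0006,   -0.9663,   -0.2575,   64.1596],
       [   1.    ,    0.0006,    0.0003,    0.2094],
       [  -0.0002,   -0.2575,    0.9663, -133.8131],
       [   0.    ,    0.    ,    0.    ,    1.    ]])}
```

View pics/scene0.png

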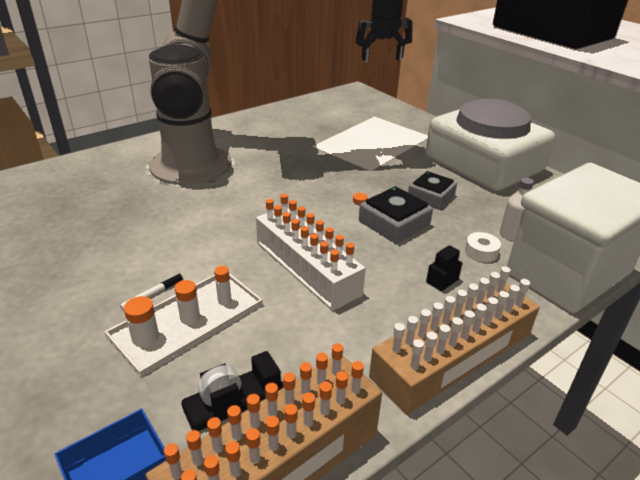

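View pics/side0.png

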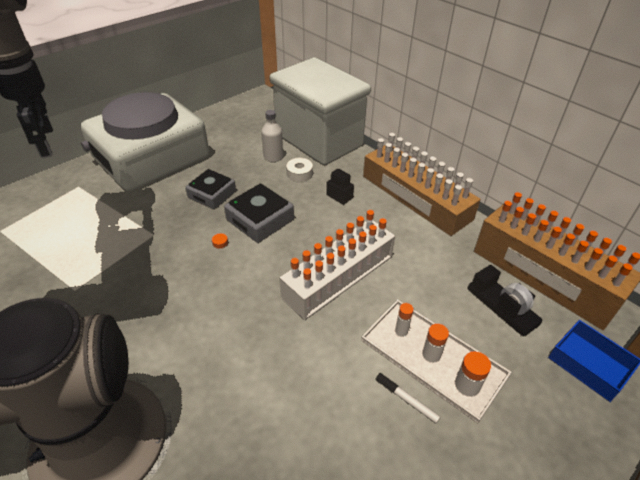

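The scene view shows pot caps at (139,308) large, (186,289) medium and (222,272) small, with the big reader at (396,206) and the rack between them. In the side view the medium pot is at (438,335) and the big reader's window at (258,200).

```bash
cat > h.py <<'E'
import cv2,numpy as np
np.set_printoptions(precision=2,suppress=True)
def K(m): return 240/np.tan(np.radians(m['vertical_fov']/2)),m['cx'],m['cy']
def cast(m,uv,z,T=None):
    f,cx,cy=K(m); V=np.linalg.inv(m['view']) if T is None else T
    d=V[:3,:3]@[(uv[0]-cx)/f,(uv[1]-cy)/f,1]; o=V[:3,3]
    return o+d*(z-o[2])/d[2]
def proj(m,p):
    f,cx,cy=K(m);c=(m['view']@[*p,1])[:3]; return np.array([cx+f*c[0]/c[2],cy+f*c[1]/c[2]])
def orange(im):
    h=cv2.cvtColor(im,cv2.COLOR_BGR2HSV); return cv2.inRange(h,(3,150,110),(16,255,255))
def blobs(mask,lo=20):
    n,l,st,c=cv2.connectedComponentsWithStats(mask); return [(c[i],st[i]) for i in range(1,n) if st[i,4]>=lo]
E
python3 - <<'E'
from rig import manip
from h import *
for n in ['scene','side']:
    m=manip.camera_model(n); im=cv2.imread(f'pics/{n}0.png'); print(n)
    for c,s in blobs(orange(im)):
        p=cast(m,c,69); 
        if s[4]>60 or 1: print('orange',c,s[2:5],p,'z105',cast(m,c,107)[:2])
    seeds={'scene':(396,203),'side':(259,200)}[n]
    x,y=seeds; g=cv2.cvtColor(im,cv2.COLOR_BGR2GRAY); crop=g[y-25:y+25,x-30:x+30]
    print(crop[::4,::4])
    for t in (60,75,90):
        for c,s in blobs((crop>t).astype(np.uint8)*255,30):
            print(t,c+[x-30,y-25],s,cast(m,c+[x-30,y-25],61))
E
```

```text
scene
orange [359.15 197.67] [ 15  12 125] [474.06 185.95  69.  ] z105 [519.89 143.4 ]
orange [283.64 198.17] [ 7 10 59] [380.65  47.86  69.  ] z105 [432.2   13.78]
orange [272.9  206.58] [ 16  17 124] [395.98   9.84  69.  ] z105 [446.6  -21.92]
orange [292.05 204.45] [ 7 10 65] [412.36  48.3   69.  ] z105 [461.97  14.19]
orange [300.77 211.18] [ 7 10 61] [444.85  48.26  69.  ] z105 [492.47  14.14]
orange [285.86 216.75] [ 7 11 63] [444.41  10.44  69.  ] z105 [492.06 -21.35]
orange [309.88 217.88] [ 7 11 66] [476.54  48.94  69.  ] z105 [522.22  14.79]
orange [294.75 223.93] [ 7 11 67] [476.77  10.4   69.  ] z105 [522.43 -21.39]
orange [319.2  224.86] [ 8 11 70] [508.2   49.36  69.  ] z105 [551.94  15.17]
orange [304.   231.13] [ 8 12 69] [508.44  10.91  69.  ] z105 [552.17 -20.91]
orange [329.01 232.45] [ 7 12 71] [541.    49.24  69.  ] z105 [582.73  15.07]
orange [313.69 238.74] [ 8 11 70] [540.58  11.29  69.  ] z105 [582.33 -20.56]
orange [339.05 239.96] [ 8 11 74] [572.61  49.68  69.  ] z105 [612.4   15.48]
orange [323.7  246.59] [ 8 12 70] [572.48  11.71  69.  ] z105 [612.28 -20.
[... 6954 characters left out ...]
117  32  34  34  32  37  33  34  35  28  86 114  76]
 [ 66  66 105 119  47  33  33  32  34  34  43 119 100  57  54]
 [ 65  33  64  85 117  94  33  32  29 102 113  68  54  53  51]
 [139  55  29  59  68 113 121  74 121  99  58  51  54  55  52]]
60 [258.35 194.06] [   0    0   60   50 1454] [532.14 270.53  61.  ]
60 [257.85 200.31] [ 21  20  17  11 140] [517.57 252.98  61.  ]
75 [259.75 191.58] [   0    0   60   50 1292] [540.2  275.77  61.  ]
75 [257.91 200.47] [ 21  21  16  10 130] [517.34 252.44  61.  ]
90 [261.14 183.55] [  0   0  60  27 941] [561.16 298.09  61.  ]
90 [257.82 200.4 ] [ 22  21  15  10 118] [517.34 252.78  61.  ]
90 [257.43 215.44] [  0  28  60  22 265] [485.27 211.3   61.  ]
```

Call:
drive_tool(
  moves=[
    [[0,0,0.1],[0,0,0],85],
    [[0,0,0.1],[0,0,0],85],
    [[0,0,0.1],[0,0,0],85],
    [[0,0,0.1],[0,0,0],85],
    [[0,0,0.1],[0,0,0],85],
    [[0,0,0.1],[0,0,0],85],
    [[0,0,0.1],[0,0,0],85],
    [[0,0,0.1],[0,0,0],85],
    [[0,0,0.1],[0,0,0],85],
    [[0,0,0.1],[0,0,0],85],
    [[0,0,0.1],[0,0,0],85],
    [[0,0,0.1],[0,0,0],85],
  ],
  force=40,
)

```text
clock: 1.15
tool_pos: [190.6, 489.0, 239.0]
tcp_rot: [[0.006, 1.0, -0.0], [1.0, -0.006, -0.001], [-0.001, -0.0, -1.0]]
ft_force: [-0.1, 0.2, -0.1]
opening: 85.1
grip_force: 0.0
```

Call:
drive_tool(
  moves=[
    [[0,0,0],[-19.5,27.5,0],85],
    [[0,0,0],[-19.5,27.5,0],85],
    [[0,0,0],[-19.5,27.5,0],85],
    [[0,0,0],[-19.5,27.5,0],85],
    [[0,0,0],[-19.5,27.5,0],85],
    [[0,0,0],[-19.5,27.5,0],85],
    [[0,0,0],[-19.5,27.5,0],85],
    [[0,0,0],[-19.5,27.5,0],85],
    [[0,0,0],[-19.5,27.5,0],85],
    [[0,0,0],[-19.5,27.5,0],85],
    [[0,0,0],[-19.5,27.5,0],85],
    [[0,0,0],[-19.5,27.5,0],85],
  ],
)

```text
clock: 2.15
tool_pos: [521.5, 253.6, 239.0]
tcp_rot: [[0.001, 1.0, -0.001], [1.0, -0.001, -0.0], [-0.0, -0.001, -1.0]]
ft_force: [0.2, 0.8, 0.2]
opening: 84.9
grip_force: 0.0
```

Call:
drive_tool(
  moves=[
    [[0,0,0],[0,0,0],85],
    [[0,0,0],[0,0,0],85],
    [[0,0,0],[0,0,0],85],
  ],
)

```text
clock: 2.4
tool_pos: [519.9, 254.9, 238.9]
tcp_rot: [[0.001, 1.0, -0.001], [1.0, -0.001, 0.0], [0.0, -0.001, -1.0]]
ft_force: [-0.4, -1.0, 0.2]
opening: 85.1
grip_force: 0.0
```

```bash
python3 - <<'E'
from rig import manip
from h import *
s=manip.observe();im=manip.snapshot('wrist');cv2.imwrite('pics/w1.png',im)
print(s['clock'],s['tool_pos'],s['tcp_rot'],s['ft_force'])
m=manip.camera_model('wrist');W=np.eye(4);W[:3,:3]=s['tcp_rot'];W[:3,3]=s['tool_pos'];T=W@m['T_tool_cam']
g=cv2.cvtColor(im,cv2.COLOR_BGR2GRAY)
for t in (70,90,110):
  for c,st in blobs((g>t).astype(np.uint8)*255,300):
    if st[2]<90 and st[3]<90: 
      p=cast(m,c,61,T);f=K(m)[0];print(t,c,st,p,'diam',st[2]*np.linalg.norm(p-T[:3,3])/f)
E
```

```text
2.4 [519.95 254.91 238.86] [[ 0.  1. -0.]
 [ 1. -0.  0.]
 [ 0. -0. -1.]] [-0.38 -0.99  0.16]
70 [270.06  16.3 ] [ 252    0   37   36 1103] [488.77 407.21  61.  ] diam 32.072200428377194
70 [314.28 217.88] [ 293  197   44   43 1503] [521.61 254.43  61.  ] diam 37.34465437299283
70 [ 87.09 462.17] [  53  437   65   43 1878] [288.8   -0.95  61.  ] diam 87.34152381138951
70 [538.21 461.91] [ 509  437   64   43 1821] [750.22   0.16  61.  ] diam 85.58173874572658
90 [270.15  16.2 ] [ 253    0   36   36 1065] [488.84 407.27  61.  ] diam 31.206309046809306
90 [356.49 149.56] [333 143  46  13 326] [555.74 310.79  61.  ] diam 38.453316045697676
90 [441.17 182.34] [419 170  47  33 508] [626.45 284.37  61.  ] diam 41.434991574242865
90 [314.18 217.82] [ 293  197   43   43 1452] [521.53 254.48  61.  ] diam 36.49464411953891
90 [618.29 343.53] [ 598  316   42   57 1430] [803.56 135.44  61.  ] diam 51.389863764849984
90 [ 87.06 462.32] [  53  437   65   43 1847] [288.74  -1.14  61.  ] diam 87.36675639797932
90 [536.75 461.34] [ 509  437   54   43 1684] [748.62   0.87  61.  ] diam 72.03973331235005
110 [270.11  16.05] [ 253    0   35   35 1032] [488.81 407.37  61.  ] diam 30.34231466040327
110 [314.17 217.78] [ 293  197   43   42 1422] [521.52 254.52  61.  ] diam 36.493865133535465
110 [618.21 343.07] [ 599  317   40   55 1280] [803.39 135.91  61.  ] diam 48.911042888815686
110 [233.1  403.49] [220 396  47  19 374] [442.46  69.78  61.  ] diam 51.02775349321842
110 [536.73 461.45] [ 509  437   53   43 1649] [748.62   0.74  61.  ] diam 70.71759501593957
110 [ 87.02 462.5 ] [  53  438   65   42 1808] [288.66  -1.37  61.  ] diam 87.39912693367279
```

View pics/w1.png

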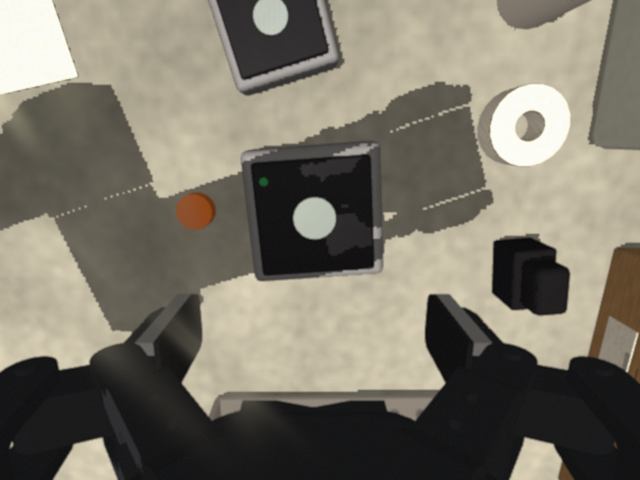

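The wrist view shows the larger reader's window at (314,218). That gives (521.5, 254.5) mm with a diameter of 36.5 mm, matching the fixed cameras. Next I move over the medium pot.

Call:
drive_tool(
  moves=[
    [[0,0,0],[-34,1,0],85],
    [[0,0,0],[-34,1,0],85],
    [[0,0,0],[-34,1,0],85],
    [[0,0,0],[-34,1,0],85],
    [[0,0,0],[-34,1,0],85],
    [[0,0,0],[-34,1,0],85],
    [[0,0,0],[-34,1,0],85],
    [[0,0,0],[-34,1,0],85],
    [[0,0,0],[-34,1,0],85],
    [[0,0,0],[-34,1,0],85],
    [[0,0,0],[-34,1,0],85],
    [[0,0,0],[-34,1,0],85],
  ],
)

```text
clock: 3.45
tool_pos: [531.8, -153.2, 239.7]
tcp_rot: [[-0.001, 1.0, 0.0], [1.0, 0.001, 0.0], [0.0, 0.0, -1.0]]
ft_force: [0.7, -1.1, -0.1]
opening: 84.9
grip_force: 0.0
```

Call:
drive_tool(
  moves=[
    [[0,0,0],[-27,0,0],85],
    [[0,0,0],[-27,0,0],85],
    [[0,0,0],[-27,0,0],85],
    [[0,0,0],[-27,0,0],85],
    [[0,0,0],[0,0,0],85],
    [[0,0,0],[0,0,0],85],
    [[0,0,0],[0,0,0],85],
    [[0,0,0],[0,0,0],85],
  ],
)

```text
clock: 4.12
tool_pos: [532.2, -259.4, 239.5]
tcp_rot: [[-0.001, 1.0, 0.0], [1.0, 0.001, 0.0], [0.0, 0.0, -1.0]]
ft_force: [0.2, 0.3, 0.6]
opening: 85.3
grip_force: 0.0
```

```bash
python3 - <<'E'
from rig import manip
from h import *
s=manip.observe();im=manip.snapshot('wrist');cv2.imwrite('pics/w2.png',im)
print(s['clock'],s['tool_pos'],s['tcp_rot'],s['ft_force'])
m=manip.camera_model('wrist');W=np.eye(4);W[:3,:3]=s['tcp_rot'];W[:3,3]=s['tool_pos'];T=W@m['T_tool_cam']
for c,st in blobs(orange(im),300):
      p=cast(m,c,79,T);f=K(m)[0];print(c,st,p,'diam',st[2]*np.linalg.norm(p-T[:3,3])/f)
E
```

```text
4.1167 [ 532.16 -259.44  239.49] [[-0.  1.  0.]
 [ 1.  0.  0.]
 [ 0.  0. -1.]] [0.19 0.29 0.56]
[313.6  128.54] [297 115  31  32 668] [ 533.35 -187.55   79.  ] diam 24.321454982364543
[314.87 228.71] [294 215  43  30 962] [ 534.52 -265.11   79.  ] diam 34.68712236759345
[313.76 316.23] [ 289  293   51   48 1968] [ 533.78 -342.46   79.  ] diam 44.77800457573034
```

View pics/w2.png

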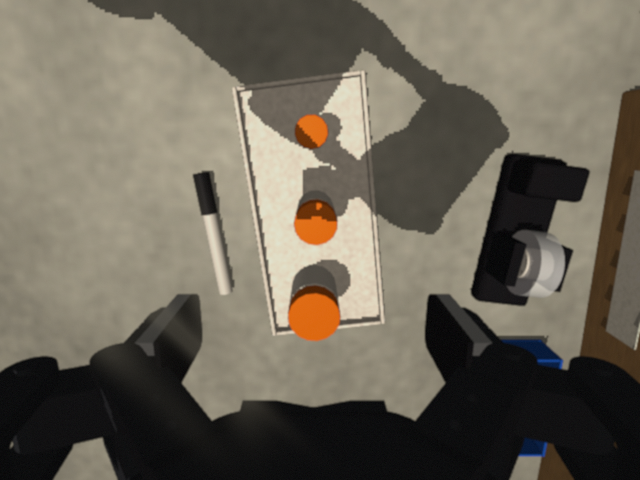

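The wrist view shows the medium cap, half shadowed, centred at about (316,223). That is (533.5, -261) mm, in agreement with the fixed cameras. The neighbouring pots are clear of the fingers, so I descend and grip.

Call:
drive_tool(
  moves=[
    [[0,0,0],[-1.5,1,16],85],
    [[0,0,0],[0,0,16],85],
    [[0,0,0],[0,0,16],85],
    [[0,0,0],[0,0,16],85],
    [[0,0,0],[0,0,16],85],
    [[0,0,0],[0,0,16],85],
    [[0,0,0],[0,0,16],85],
    [[0,0,0],[0,0,16],85],
    [[0,0,0],[0,0,16],85],
    [[0,0,0],[0,0,16],85],
    [[0,0,0],[0,0,16],85],
    [[0,0,0],[0,0,16],85],
  ],
)

```text
clock: 5.17
tool_pos: [533.3, -261.5, 46.9]
tcp_rot: [[-0.001, 1.0, 0.0], [1.0, 0.001, -0.0], [-0.0, 0.0, -1.0]]
ft_force: [-0.3, 0.3, 0.6]
opening: 84.9
grip_force: 0.0
```

Call:
drive_tool(
  moves=[
    [[0,0,0],[0,0,5],85],
    [[0,0,0],[0,0,4],85],
    [[0,0,0],[0,0,0],85],
    [[0,0,0],[0,0,0],60],
    [[0,0,0],[0,0,0],50],
    [[0,0,0],[0,0,0],45],
    [[0,0,0],[0,0,0],40],
    [[0,0,0],[0,0,0],36],
    [[0,0,0],[0,0,0],30],
    [[0,0,0],[0,0,0],30],
    [[0,0,0],[0,0,0],30],
    [[0,0,0],[0,0,0],30],
  ],
  force=40,
)

```text
clock: 6.17
tool_pos: [533.3, -262.9, 38.9]
tcp_rot: [[0.001, 1.0, 0.001], [1.0, -0.001, -0.0], [-0.0, 0.001, -1.0]]
ft_force: [-0.1, 0.5, 5.8]
opening: 35.3
grip_force: 39.6
```

Call:
drive_tool(
  moves=[
    [[0,0,0],[0,0,0],30],
    [[0,0,0],[0,0,0],30],
    [[0,0,0],[0,0,0],30],
  ],
  force=40,
)

```text
clock: 6.42
tool_pos: [533.3, -262.9, 38.9]
tcp_rot: [[0.001, 1.0, 0.001], [1.0, -0.001, -0.001], [-0.001, 0.001, -1.0]]
ft_force: [0.0, -0.0, 5.8]
opening: 35.1
grip_force: 39.6
```

Call:
drive_tool(
  moves=[
    [[0,0,0],[0,0,-4],30],
    [[0,0,0],[0,0,-8],30],
    [[0,0,0],[0,0,-14],30],
    [[0,0,0],[0,0,-16],30],
    [[0,0,0],[0,0,-18],30],
    [[0,0,0],[0,0,-18],30],
    [[0,0,0],[0,0,-18],30],
    [[0,0,0],[0,0,-18],30],
    [[0,0,0],[0,0,-16],30],
    [[0,0,0],[0,0,-14],30],
    [[0,0,0],[0,0,-8],30],
    [[0,0,0],[0,0,-4],30],
  ],
)

```text
clock: 7.42
tool_pos: [533.2, -262.9, 195.8]
tcp_rot: [[0.001, 1.0, 0.002], [1.0, -0.001, -0.001], [-0.001, 0.002, -1.0]]
ft_force: [0.1, -0.2, -1.2]
opening: 35.3
grip_force: 39.9
```

Call:
drive_tool(
  moves=[
    [[0,0,0],[0,0,0],30],
    [[0,0,0],[0,0,0],30],
  ],
)

```text
clock: 7.58
tool_pos: [532.7, -262.5, 193.6]
tcp_rot: [[0.001, 1.0, -0.001], [1.0, -0.001, 0.001], [0.001, -0.001, -1.0]]
ft_force: [0.2, 0.3, -0.9]
opening: 35.1
grip_force: 39.9
```

```bash
python3 - <<'E'
from rig import manip
from h import *
s=manip.observe();print(s['tool_pos'],s['ft_force'],s['wrist_torque'],s['opening'],s['grip_force'])
a=manip.snapshot('scene');b=manip.snapshot('side')
ma,mb=manip.camera_model('scene'),manip.camera_model('side')
p=np.array(s['tool_pos']);p[2]-=0
crops=[]
for im,m in((a,ma),(b,mb)):
    u,v=proj(m,p).astype(int);u=np.clip(u,60,580);v=np.clip(v,60,420)
    crops.append(cv2.resize(im[v-60:v+60,u-60:u+60],(400,400)))
cv2.imwrite('pics/lift.png',np.hstack(crops))
E
```

```text
[ 532.65 -262.51  193.65] [ 0.2   0.27 -0.91] [0.04 0.04 0.02] 35.1080450093831 39.891716837882996
```

View pics/lift.png

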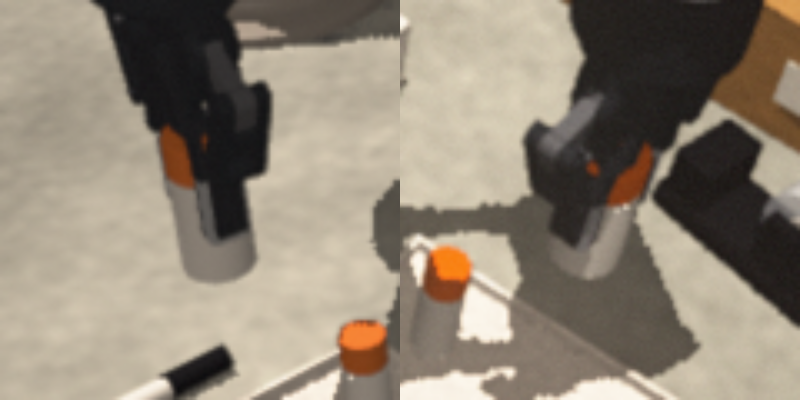

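Both crops show the pot lifted and held just below its cap, apparently upright. Now I carry it over the rack.

Call:
drive_tool(
  moves=[
    [[0,0,0],[8,0,0],30],
    [[0,0,0],[16,0,0],30],
    [[0,0,0],[24,-1,0],30],
    [[0,0,0],[28,-1,0],30],
    [[0,0,0],[28,-1,0],30],
    [[0,0,0],[28,-1,0],30],
    [[0,0,0],[28,-1,0],30],
    [[0,0,0],[28,-1,0],30],
    [[0,0,0],[28,-1,0],30],
    [[0,0,0],[28,-1,0],30],
    [[0,0,0],[28,-1,0],30],
    [[0,0,0],[28,-1,0],30],
  ],
)

```text
clock: 8.68
tool_pos: [522.1, 40.0, 194.1]
tcp_rot: [[0.0, 1.0, -0.001], [1.0, -0.0, 0.001], [0.001, -0.001, -1.0]]
ft_force: [-1.1, 0.3, -1.5]
opening: 34.9
grip_force: 39.9
```

Call:
drive_tool(
  moves=[
    [[0,0,0],[28,-1,0],30],
    [[0,0,0],[28,0,0],30],
    [[0,0,0],[28,0,0],30],
    [[0,0,0],[28,0,0],30],
    [[0,0,0],[28,0,0],30],
    [[0,0,0],[24,0,0],30],
    [[0,0,0],[20,0,0],30],
    [[0,0,0],[16,0,0],30],
    [[0,0,0],[10,0,0],30],
    [[0,0,0],[6,0,0],30],
    [[0,0,0],[0,0,0],30],
    [[0,0,0],[0,0,0],30],
  ],
)

```text
clock: 9.68
tool_pos: [522.1, 253.1, 194.2]
tcp_rot: [[0.001, 1.0, -0.0], [1.0, -0.001, -0.0], [-0.0, -0.0, -1.0]]
ft_force: [-0.2, -0.8, -0.9]
opening: 35.4
grip_force: 39.9
```

```bash
python3 - <<'E'
from rig import manip
from h import *
s=manip.observe();print(s['tool_pos'],s['ft_force'],s['opening'],s['grip_force'])
out=[]
for n in('scene','side'):
    im=manip.snapshot(n);cv2.imwrite(f'pics/{n}3.png',im);m=manip.camera_model(n)
    p=np.array(s['tool_pos']);u,v=proj(m,p-[0,0,34]).astype(int)
    print(n,'exp base',proj(m,p-[0,0,34]),'exp top',proj(m,p+[0,0,41]),'origin',u-50,v-60)
    out.append(cv2.resize(im[v-60:v+60,u-50:u+50],None,fx=4,fy=4,interpolation=cv2.INTER_CUBIC))
cv2.imwrite('pics/r1.png',np.hstack(out))
E
```

```text
[522.13 253.15 194.16] [-0.21 -0.81 -0.86] 35.36338776995644 39.89287331700325
scene exp base [400.89 161.21] exp top [405.02 128.33] origin 350 101
side exp base [255.88 164.74] exp top [252.92 135.3 ] origin 205 104
```

View pics/r1.png

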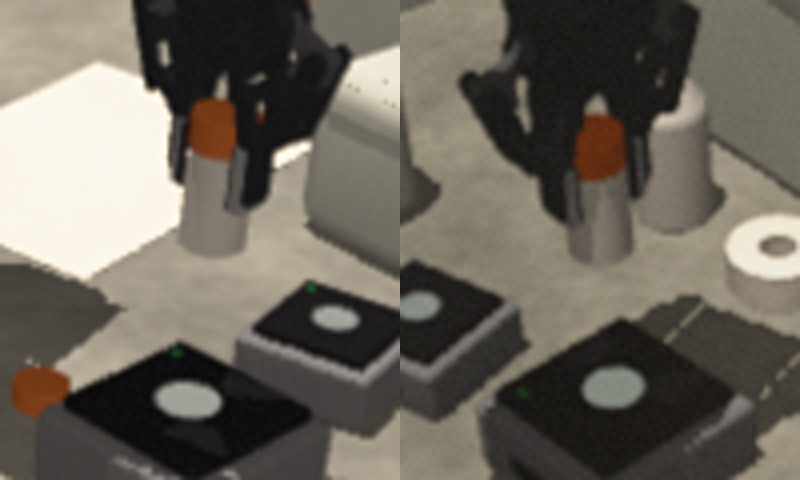

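Both crops show the pot upright. Its base edge is at about (403,165) in the scene view and (255,170) in the side view, close to where I predicted it. I lower it partway and measure against the window.

Call:
drive_tool(
  moves=[
    [[0,0,0],[1,0,4],30],
    [[0,0,0],[0,0,8],30],
    [[0,0,0],[0,0,10],30],
    [[0,0,0],[0,0,10],30],
    [[0,0,0],[0,0,10],30],
    [[0,0,0],[0,0,10],30],
    [[0,0,0],[0,0,8],30],
    [[0,0,0],[0,0,6],30],
    [[0,0,0],[0,0,3],30],
    [[0,0,0],[0,0,1],30],
    [[0,0,0],[0,0,0],30],
    [[0,0,0],[0,0,0],30],
  ],
)

```text
clock: 10.78
tool_pos: [522.8, 254.5, 124.8]
tcp_rot: [[0.001, 1.0, 0.001], [1.0, -0.001, 0.0], [0.0, 0.001, -1.0]]
ft_force: [-0.7, -0.0, 0.8]
opening: 35.5
grip_force: 39.9
```

```bash
python3 - <<'E'
from rig import manip
from h import *
s=manip.observe();print(s['tool_pos'],s['ft_force'],s['opening'],s['grip_force'])
out=[]
for n in('scene','side'):
    im=manip.snapshot(n);cv2.imwrite(f'pics/{n}4.png',im);m=manip.camera_model(n)
    p=np.array(s['tool_pos']);b=proj(m,p-[0,0,34]);u,v=b.astype(int)
    print(n,'exp base',b,'origin',u-25,v-40,'mm/px', (m['view']@[*p,1])[2]/K(m)[0])
    out.append(cv2.resize(im[v-40:v+30,u-25:u+25],None,fx=8,fy=8,interpolation=cv2.INTER_CUBIC))
    q=im[v-40:v+30,u-25:u+25]
    g=cv2.cvtColor(q,cv2.COLOR_BGR2GRAY)
    print(g[30:60:2,8:44:2])
cv2.imwrite('pics/r2.png',np.hstack(out))
E
```

```text
[522.78 254.45 124.75] [-0.72 -0.05  0.77] 35.4945348587404 39.891403913497925
scene exp base [397.97 189.43] origin 372 149 mm/px 2.158655143759082
[[ 67  67  68  96 149 146 132 105 114 120 122 115  74  80  21  21  32 137]
 [ 65  69  69  64  72 114 124 108 116 120 124 113  82  79  27  50 109  80]
 [ 67  67  67  67 116 152 118 110 115 122 124 119  98  91 101 140 127  24]
 [ 68  67  69 119 157 155 109 108 118 122 124 124 123 116 111 131 143 132]
 [ 70  82 150 155 152 140 101 111 122 123 124 124 120 115  87  76  86 118]
 [ 88 163 162 145  78  25  92 114 120 123 124 122 119 113  93  67  73  72]
 [166 149  84  23  13  14  45 107 123 123 124 124 121 112  76  66  70  71]
 [ 91  22  13  16  15  13  15  21  59  94 114 111  99  31  28  59  68  69]
 [ 10  12  16  15  13  15  15  25  22  17  12   9  10  16  28  27  36  62]
 [ 16  14  16  15  14  68 120 159 160 136 101  65  13  29  30  30  30  29]
 [ 13  13  13  12  57 160 161 159 160 161 162 161  93   9  15  15  15  15]
 [ 13  14  13  13  49 157 161 160 161 160 160 161 148  22  14  14  14  17]
 [ 12  13  14  12  15  71 148 157 161 161 161 159  
[... 670 characters left out ...]
 50  22  32  49  59  61]
 [130 127 101  39  41  90  96  96  94  93  87  83  33  25  23  28  42  58]
 [111  45  22  25  27  64  90  92  96  92  79  44  27  24  26  25  19  33]
 [ 30  19  21  25  20  28  26  46  61  72  51  24  21  29  26  28  27  28]
 [ 21  19  20  24  27  33  89 134 134 132 136 117  47  25  22  24  25  31]
 [ 25  23  21  22  19  97 138 133 135 135 135 133 108  25  28  25  27  30]
 [ 21  19  23  18  29 121 136 133 136 138 137 135 107  29  28  30  33  31]
 [ 21  22  25  28  21  89 136 135 137 137 139 125  45  22  29  28  30  28]
 [ 19  20  26  21  22  22  57  98 110 109  88  29  26  21  23  28  26  30]
 [ 24  25  24  20  25  24  23  21  23  21  22  24  25  24  25  27  27  27]]
```

View pics/r2.png

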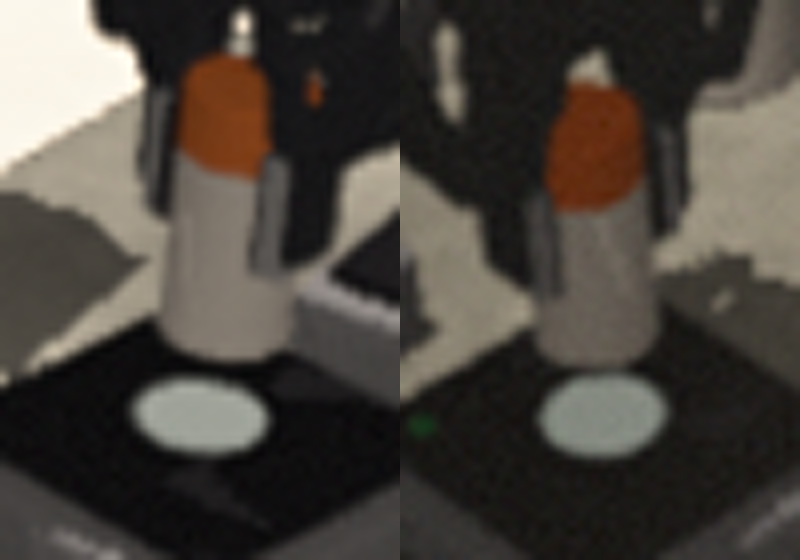

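The zoomed crops show the pot above the window. The base centre is at about (400.2,189.0) in the scene view and (257.8,189.6) in the side view, and the window is at (397.2,200.9) and (258.4,200.9). I triangulate both.

```bash
python3 - <<'E'
from rig import manip
from h import *
from scipy.optimize import least_squares
M=[manip.camera_model(n) for n in('scene','side')]
tri=lambda a,b:least_squares(lambda p:np.r_[proj(M[0],p)-a,proj(M[1],p)-b],[520,255,80])
for a,b in(((400.2,189.0),(257.8,189.6)),((397.2,200.9),(258.4,200.9))):
    r=tri(a,b);print(r.x,r.fun)
print([cast(m,c,61) for m,c in zip(M,((397.2,200.9),(258.4,200.9)))])
print([cast(m,c,90.5) for m,c in zip(M,((400.2,189.0),(257.8,189.6)))])
E
```

```text
[523.61 259.01  88.78] [-0.57  0.76 -0.37 -0.92]
[520.9  257.22  57.33] [-0.55  0.72 -0.37 -0.87]
[array([523.49, 255.89,  61.  ]), array([517.27, 250.44,  61.  ])]
[array([523.96, 260.13,  90.5 ]), array([521.07, 253.95,  90.5 ])]
```

The pot's base is about 2 mm too far in x and in y, and roughly 30 mm above the glass. I correct the offset and lower it by 19 mm.

Call:
drive_tool(
  moves=[
    [[0,0,0],[-1,-1,0],30],
    [[0,0,0],[-0.8,-1,2],30],
    [[0,0,0],[0,0,3],30],
    [[0,0,0],[0,0,4],30],
    [[0,0,0],[0,0,4],30],
    [[0,0,0],[0,0,3],30],
    [[0,0,0],[0,0,2],30],
    [[0,0,0],[0,0,1],30],
    [[0,0,0],[0,0,0],30],
    [[0,0,0],[0,0,0],30],
    [[0,0,0],[0,0,0],30],
    [[0,0,0],[0,0,0],30],
  ],
)

```text
clock: 11.88
tool_pos: [520.6, 252.6, 105.5]
tcp_rot: [[0.001, 1.0, 0.0], [1.0, -0.001, 0.0], [0.0, 0.0, -1.0]]
ft_force: [0.1, 0.3, -0.8]
opening: 34.9
grip_force: 39.9
```

```bash
python3 - <<'E'
from rig import manip
from h import *
s=manip.observe();print(s['clock'],s['tool_pos'],s['ft_force'],s['opening'],s['grip_force'],np.abs(s['qvel']).max())
out=[]
for n in('scene','side'):
    im=manip.snapshot(n);m=manip.camera_model(n)
    p=np.array(s['tool_pos']);b=proj(m,p-[0,0,34]);u,v=b.astype(int)
    print(n,'exp base',b,'origin',u-25,v-40)
    out.append(cv2.resize(im[v-40:v+30,u-25:u+25],None,fx=8,fy=8,interpolation=cv2.INTER_CUBIC))
cv2.imwrite('pics/r3.png',np.hstack(out))
E
```

```text
11.8833 [520.61 252.57 105.5 ] [ 0.14  0.26 -0.84] 34.90194907297437 39.892261773347855 0.001509950841551744
scene exp base [395.73 196.76] origin 370 156
side exp base [258.65 196.37] origin 233 156
```

View pics/r3.png

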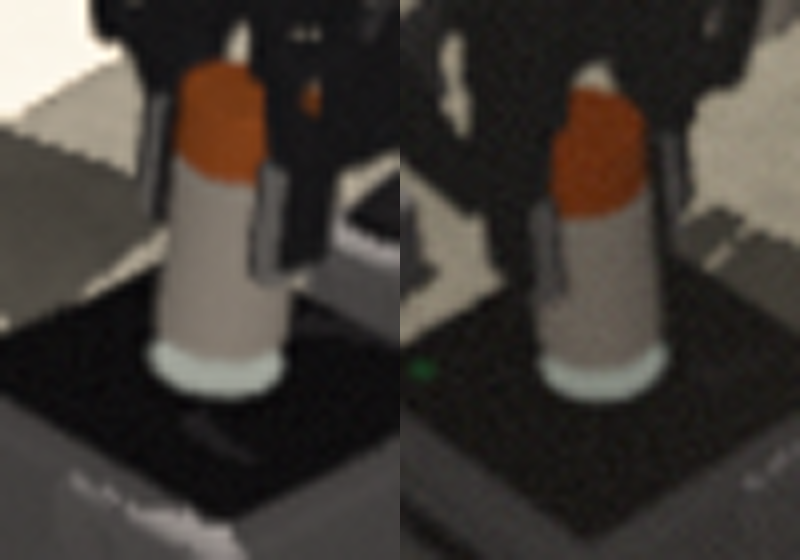

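The crops show the pot upright and centred within about 2 mm in both views, with the base roughly 11–13 mm above the glass and nothing touching the reader. I'm handing in.

```bash
python3 -c "
from rig import manip
print(manip.close_job())"
```

```text
the job is handed in; nothing more can be done
None
```

The job is handed in with the 36 mm pot held upright and still over the larger reader's window, by camera about 2 mm off centre with its base 11–13 mm above the glass; the hand-in gave no verdict, and I didn't re-image the other pots and rack afterwards.

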